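Lock the coffee canister's twist cap

ROBOT

A 6-joint arm with a two-finger parallel gripper is mounted at the origin on the work surface. World frame = base frame: x ahead of the robot, y to its left, z up, the work surface at z = 0. Lengths are in m, angles in rad, forces in N, time in s.
With the tool pointing down it reaches from about 0.275 to 0.85 m from the base axis. Payload 19 kg.
Tool frame: the origin (TCP) lies between the finger pads, 19 mm behind the fingertips; this is the grasp point; z points along the fingers, y is the line along which they close (so a half turn about z gives the same grasp; the last joint's range is limited). The gripper opens to 85 mm and grips with 20 to 120 N. Pads are 22 mm wide; open, the fingers measure 114 mm over their backs; the gripper's body (76 mm by 85 mm) begins 54 mm behind the grasp point. The pads swing forward as they close: fully open they stand 13 mm farther back than shut.
Start: joints at [1.162, 0.15, 1.437, -0, 1.554, -0.134], TCP at [0.156, 0.553, 0.25] pointing down, gripper open.
Joint ranges: [-2.8, 2.8], [-0.68, 2.1], [0.12, 2.68], [-1.39, 4.53], [0.16, 2.79], [-2.81, 2.81]. Speed limits (rad/s): [1.89, 1.89, 2.22, 3.01, 3.01, 3.01].

INTERFACE

Orientations are given as a unit quaternion [w, x, y, z].
In Python, from cell import env, viewer, sign_off gives the robot as it stands (env), with the cameras (viewer) and the job as plain functions.
- The arm moves only by the tool step_hand, called after "Emit:" by a JSON object that holds its "op" and its "data". Schema: {"type":"object","properties":{"plan":{"type":"array","items":{"type":"number"},"minItems":7,"maxItems":84},"force":{"type":"number"},"only":{"type":"string"},"quiet":{"type":"boolean"},"lines":{"type":"string"}},"required":["plan"],"additionalProperties":false}. plan is one flat list of numbers that holds 1 to 12 rows one after another, with no inner brackets; each row has 7 numbers: the finger opening in m, then dx, dy, dz in m, then a rotation vector rx, ry, rz in rad; each row shifts and turns the commanded pose from where the row before left it, along the tool's axes as they then stand; what a row does not reach is not made up. A row lasts 1/10 s, in which the tool goes at most 0.05 m and 0.15 rad, less where a joint would pass 70% of its speed; a pose out of reach is approached as far as the arm can. The fingers move at their own pace and stop on an object; force is the grip in N (left out, the last holds). Time passes only in rows, so rows that do not move let the fingers close. The tool returns the time, the measured TCP pose, the force, the opening and the grip force at its end. only (a regular expression) keeps the lines of the reply that match it, lines (a string "A,B") keeps lines A to B, and quiet returns only ok. Input that does not fit is refused with a message, and nothing moves.
- env.sense(): the state, without advancing time (a new reading comes with each control period).
- viewer.camera(name): name is "scene" or "side" or "wrist"; returns a dict with "frame" (400x640x3 uint8, red, green, blue), "fx", "fy", "cx", "cy" (pixels), "eye" and "orientation" of the camera in the world. Camera axes: x right, y down, z forward; pixel columns grow to the right and rows downward; lengths in m; the calibration is good to about 2 mm. A picture is of the moment at which its call begins. There is no depth.
- sign_off(): hands the job in; it is judged then, once.
The state is a dict: "t": time; "joint_positions": joint angles; "joint_vel": joint speeds; "joint_torque": joint torques, N m; "tool_pos": TCP position; "orientation": TCP orientation; "force": force on the tool from outside, world axes, zero at the start; "torque": the same for the moment, N m; "finger_gap": finger opening in m; "grip_force": force on a finger pad.
Only numpy, scipy, OpenCV 4.12 (cv2) and the standard library are available. Lean on these libraries where they do the work, as an engineer would, in place of code of your own. Each camera call takes 0.05 s, during which the arm holds its last target. There are 200 camera calls.

TASK

The roasted coffee is in the bare aluminium canister, the one with the little brass vent flap: turn its cap clockwise until it clicks past its detent and its yellow pointer rests at the red dot, then let go. Leave the copper canister's cap open as it is, and do not bump the green coffee pot.

Things in the scene. Friction and masses are not known exactly. Their poses are not given: they have to be found in the camera images.
- bean_cap (a joint): Turn (rad) of the cap of the aluminium canister. 0 = open notch (pointer at black dot), grows clockwise seen from above; locked notch (red dot) at 1.05, stop at 1.25. A spring detent holds it in either notch: torque peaks at about 0.13 N m near 0.25 rad, is nil at the hump at 0.52; beyond, the spring drives it into the locked notch, where it stays.
- bean_cap_grip (a point): On the cap's upright axis at TCP grip height, 149 mm above the ledge. Canister 120 mm across, screwed down, brass vent on its shoulder (112 mm high). Black cap: disc 76 mm across, its top 24 mm below this point, with a blue grip bar 64 long, 16 thick, 36 high (top 12 mm above this point). Turns with the cap: z up, x along the bar to its yellow-striped end (pointer), y across its thickness.
- spice_cap (a joint): Turn (rad) of the same kind of cap on the copper canister, which has no vent and is otherwise alike; it stands open (near 0) and is to be left so.
- jebena: Green ceramic coffee pot, loose, 0.8 kg, 200 mm high, round belly 128 mm in diameter, thin neck, spout to its +x (reaching 103 mm from its axis) and handle to -x (81 mm); origin at the centre of its foot, z up.

How it is judged:
By the outcome, as a careful person would: the job done as asked, in the order asked, and still so for the second after the job is handed in, with the robot touching nothing.
It also fails if it takes over 32 s, if anything falls off the work surface, if the arm or the gripper's body presses on something with over 40 N, if the wrist force passes 120 N, or if a joint passes its speed limit or range.

## Working session

There is one attempt and no reset: what is moved stays moved. The work goes in short steps, Python scripts to look and compute and a tool call to move; the robot and the scene stay as the last step left them, time stands still between calls to the robot, and variables do not carry over. Pictures are saved under pics/ and viewed, at most 10 in all, crops included, and the job is handed in when it is done.

```bash
ls; mkdir -p pics; python3 - <<'E'
from cell import env, viewer, sign_off
import cv2,json,numpy as np
s=env.sense();print({k:np.round(v,3).tolist() for k,v in s.items()})
for n in("scene","side"):
    c=viewer.camera(n);cv2.imwrite(f"pics/{n}0.png",c["frame"][:,:,::-1])
    np.save(f"{n}0.npy",c,allow_pickle=True)
    print(n,c["fx"],c["fy"],c["cx"],c["cy"],c["eye"],c["orientation"])
E
```

```text
cell.py
pics
{'t': 0.0, 'joint_positions': [1.162, 0.151, 1.438, 0.0, 1.554, -0.134], 'joint_vel': [0.0, -0.0, 0.001, 0.001, 0.001, -0.001], 'joint_torque': [0.004, -71.306, -57.087, 0.0, 0.009, -0.0], 'tool_pos': [0.156, 0.553, 0.249], 'orientation': [-0.0, 0.137, 0.991, -0.001], 'force': [-1.095, -0.09, 0.977], 'torque': [-0.052, -0.024, 0.009], 'grip_force': 0.0, 'finger_gap': 0.085}
scene 453.42031403820397 453.42031403820397 316.87610354958974 195.4045683205131 [ 0.94614716 -0.59370694  0.84122648] [-0.3566151   0.89736191  0.23984577 -0.10020616]
side 474.39505606311667 474.39505606311667 323.0795468367228 197.54062099826237 [ 0.09991931 -0.59115332  0.76592229] [-0.39528492  0.85733835 -0.30180544  0.13279406]
```

View pics/scene0.png

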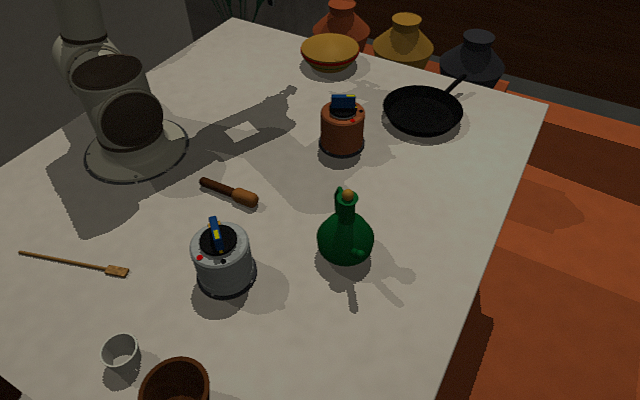

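View pics/side0.png

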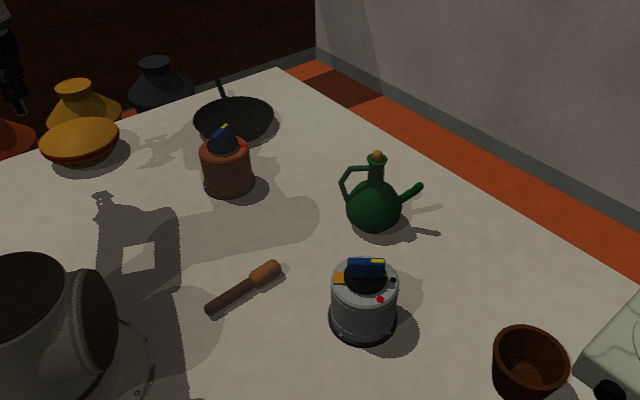

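The bare aluminium canister with the vent is at scene (222,250) and side (363,300). The copper one is at scene (342,125). The green pot is at scene (345,235), beyond the aluminium one. I'll zoom in on the cap.

```bash
python3 - <<'E'
import cv2,numpy as np
a=cv2.imread("pics/scene0.png")[205:280,185:260];b=cv2.imread("pics/side0.png")[245:320,325:400]
f=lambda i:cv2.convertScaleAbs(cv2.resize(i,(400,400),interpolation=cv2.INTER_NEAREST),alpha=1.5)
cv2.imwrite("pics/crop0.png",np.hstack([f(a),f(b)]))
E
```

```text
(no output)
```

View pics/crop0.png

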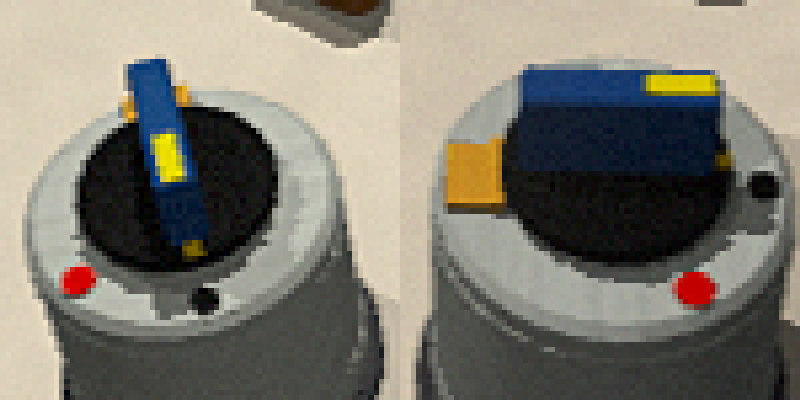

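The pointer stripe is at the end near the black dot; red lies clockwise from it. Bar-top ends are at scene crop (146,62) and (169,181), and side crop (122,86) and (318,88). Next I triangulate them.

```bash
cat >h.py <<'E'
import numpy as np
from scipy.spatial.transform import Rotation as R
def ray(c,p):
    r=R.from_quat(np.roll(c["orientation"],-1))
    d=r.apply([(p[0]-c["cx"])/c["fx"],(p[1]-c["cy"])/c["fy"],1]);return np.array(c["eye"]),d/np.linalg.norm(d)
def tri(ca,pa,cb,pb):
    A=0;b=0
    for o,d in(ray(ca,pa),ray(cb,pb)):
        P=np.eye(3)-np.outer(d,d);A=A+P;b=b+P@o
    x=np.linalg.solve(A,b);return x,max(np.linalg.norm(np.cross(x-o,d)) for o,d in(ray(ca,pa),ray(cb,pb)))
def onz(c,p,z):
    o,d=ray(c,p);return o+d*(z-o[2])/d[2]
E
python3 - <<'E'
from h import *
A=np.load("scene0.npy",allow_pickle=True).item();B=np.load("side0.npy",allow_pickle=True).item()
k=75/400
a=lambda u,v:(185+u*k-.5+.0,205+v*k-.5);b=lambda u,v:(325+u*k-.5,245+v*k-.5)
T={}
for n,p,q in[("tail",a(146,62),b(122,86)),("ptr",a(169,181),b(319,88)),("red",a(79,281),b(294,289)),("blk",a(206,300),b(363,186)),("pot",(345,237),(374,206)),("pottop",(347,194),(376,155))]:
    x,e=tri(A,p,B,q);T[n]=x;print(n,x.round(4),round(e,4))
c=(T["tail"]+T["ptr"])/2;d=T["ptr"]-T["tail"];print("c",c,np.linalg.norm(d),np.degrees(np.arctan2(d[1],d[0])))
for n in("red","blk"):
    v=T[n]-c;print(n,np.degrees(np.arctan2(v[1],v[0])),np.hypot(*v[:2]))
for z in(.161,.2):print(z,(onz(A,a(157.5,121.5),z)+onz(B,b(220.5,87),z))/2,onz(A,a(157.5,121.5),z)-onz(B,b(220.5,87),z))
print(onz(A,(345,187),.2),onz(B,(376,153),.2))
E
```

```text
tail [ 0.4632 -0.1901  0.1595] 0.0001
ptr [ 0.5088 -0.2322  0.1632] 0.0
red [ 0.4774 -0.2587  0.1135] 0.0002
blk [ 0.5236 -0.2426  0.1138] 0.0001
pot [ 0.6821 -0.0302  0.0517] 0.0016
pottop [ 0.6807 -0.0279  0.1896] 0.0009
c [ 0.48599619 -0.21111846  0.16134154] 0.062110739496033414 -42.74866751000323
red -100.29010272591724 0.048326842517628164
blk -39.89005214358743 0.049056334155270026
0.161 [ 0.4863186  -0.21120021  0.161     ] [-6.72471553e-06 -5.44496470e-04 -1.11022302e-16]
0.2 [ 0.48704467 -0.23441447  0.2       ] [ 5.12690081e-02  2.05407488e-03 -1.11022302e-16]
[ 0.67296066 -0.02311461  0.2       ] [ 0.67560022 -0.03169394  0.2       ]
```

```bash
cat >g.py <<'E'
from cell import env, viewer, sign_off
from h import *
s=env.sense();r=R.from_quat(np.roll(s["orientation"],-1))
t=np.array([.4862,-.2112,.151]);a=np.radians(-41.5)
print("d tool",r.inv().apply(t-s["tool_pos"]).round(4),"pos",s["tool_pos"].round(4),"t",s["t"])
y=r.apply([0,1,0]);x=np.arctan2(y[1],y[0])-(a+np.pi/2);print("rz",(x+np.pi/2)%np.pi-np.pi/2, "tilt",r.apply([0,0,1]).round(3),s["joint_positions"].round(2),s["force"].round(1),s["torque"].round(2))
E
```

Emit:
{"op": "step_hand", "data": {"plan": [0.085,-0.026,-0.032,0,0,0,0,0.085,-0.026,-0.032,0,0,0,0,0.085,-0.026,-0.032,0,0,0,0,0.085,-0.026,-0.032,0,0,0,0,0.085,-0.026,-0.032,0,0,0,0,0.085,-0.026,-0.032,0,0,0,0,0.085,-0.026,-0.032,0,0,0,0,0.085,-0.026,-0.032,0,0,0,0,0.085,-0.026,-0.032,0,0,0,0,0.085,-0.026,-0.032,0,0,0,0,0.085,-0.026,-0.032,0,0,0,0,0.085,-0.026,-0.032,0,0,0,0], "force": 40}}

```text
t: 1.3
tool_pos: [0.3523, 0.0975, 0.25]
orientation: [0.0, 0.137, 0.991, -0.0]
force: [1.6, 0.7, -0.3]
finger_gap: 0.0851
grip_force: 0.0
```

```bash
python3 g.py
```

```text
d tool [-0.2126 -0.2608  0.0991] pos [0.3523 0.0975 0.25  ] t 1.3
rz 0.4495175755280627 tilt [ 0. -0. -1.] [ 0.06 -0.3   1.86 -0.    1.59 -1.24] [ 1.6  0.7 -0.3] [ 0.01 -0.03  0.02]
```

Emit:
{"op": "step_hand", "data": {"plan": [0.085,-0.026,-0.032,0,0,0,0,0.085,-0.026,-0.032,0,0,0,0,0.085,-0.026,-0.032,0,0,0,0,0.085,-0.026,-0.032,0,0,0,0,0.085,-0.026,-0.032,0,0,0,0,0.085,-0.026,-0.032,0,0,0,0,0.085,-0.026,-0.032,0,0,0,0,0.085,-0.030,-0.037,0,0,0,0,0.085,0,0,0,0,0,0.15,0.085,0,0,0,0,0,0.15,0.085,0,0,0,0,0,0.15,0.085,0,0,0,0,0,0]}}

```text
t: 2.5
tool_pos: [0.4853, -0.2097, 0.2497]
orientation: [-0.0, 0.356, 0.934, 0.0]
force: [0.5, -0.1, -0.8]
finger_gap: 0.085
grip_force: 0.0
```

```bash
python3 g.py
python3 - <<'E'
from cell import env, viewer, sign_off
import cv2,numpy as np
c=viewer.camera("wrist");cv2.imwrite("pics/w1.png",c["frame"][:,:,::-1]);np.save("w1.npy",c,allow_pickle=True)
E
```

```text
d tool [-0.0018 -0.0005  0.0987] pos [ 0.4853 -0.2097  0.2497] t 2.5
rz -0.0037871519018510824 tilt [-0.001  0.    -1.   ] [-0.55  0.05  1.54 -0.    1.54 -1.4 ] [ 0.5 -0.1 -0.8] [-0.01  0.01 -0.01]
```

View pics/w1.png

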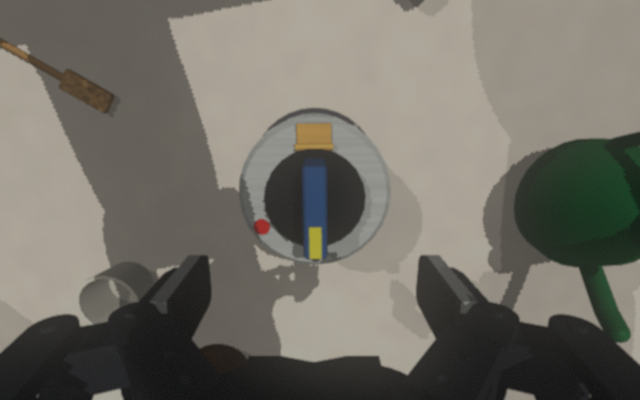

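The wrist view shows the bar upright at column 315, running from row 165 to 258, and centred between the fingers at about 210 and 420. It is aligned, so I descend and grip.

Emit:
{"op": "step_hand", "data": {"plan": [0.085,-0.002,0,0.02,0,0,0,0.085,0,0,0.02,0,0,0,0.085,0,0,0.02,0,0,0,0.085,0,0,0.02,0,0,0,0.085,0,0,0.010,0,0,0,0.085,0,0,0.008,0,0,0,0.085,0,0,0,0,0,0]}}

```text
t: 3.25
tool_pos: [0.4867, -0.2108, 0.1515]
orientation: [-0.0, 0.354, 0.935, 0.0]
force: [-0.6, 0.6, -0.0]
finger_gap: 0.0849
grip_force: 0.0
```

```bash
python3 g.py
```

```text
d tool [ 0.0001 -0.0006  0.0005] pos [ 0.4867 -0.2108  0.1515] t 3.25
rz 0.0011976715267483229 tilt [-0.001  0.    -1.   ] [-0.55  0.11  1.68 -0.    1.35 -1.4 ] [-0.6  0.6 -0. ] [ 0.04  0.   -0.05]
```

Emit:
{"op": "step_hand", "data": {"plan": [0,0,0,0,0,0,0,0,0,0,0,0,0,0,0,0,0,0,0,0,0,0,0,0,0,0,0,0,0,0,0,0,0,0,0,0,0,0,0,0,0,0,0,0,0,0,0,0,0,0,0,0,0,0,0,0], "force": 40}}

```text
t: 4.05
tool_pos: [0.4873, -0.2106, 0.1524]
orientation: [0.0, 0.354, 0.935, 0.0]
force: [3.5, 3.9, 2.2]
finger_gap: 0.0152
grip_force: 42.1
```

```bash
python3 g.py
```

```text
d tool [ 0.0004 -0.0012  0.0014] pos [ 0.4873 -0.2106  0.1524] t 4.05
rz -0.00016110584868389566 tilt [ 0.001  0.    -1.   ] [-0.55  0.11  1.68  0.    1.35 -1.4 ] [3.5 3.9 2.2] [ 0.6  -0.34 -0.02]
```

Emit:
{"op": "step_hand", "data": {"plan": [0,0,0,0,0,0,0.1,0,0,0,0,0,0,0.1,0,0,0,0,0,0,0.1,0,0,0,0,0,0,0.1,0,0,0,0,0,0,0.1,0,0,0,0,0,0,0.1]}}

```text
t: 4.65
tool_pos: [0.4865, -0.211, 0.1524]
orientation: [-0.0, 0.617, 0.787, -0.0]
force: [-6.4, -0.6, 8.0]
finger_gap: 0.0153
grip_force: 42.6
```

```bash
python3 g.py
```

```text
d tool [-0.0001 -0.0003  0.0014] pos [ 0.4865 -0.211   0.1524] t 4.65
rz -0.6044797681425416 tilt [-0.001 -0.    -1.   ] [-0.55  0.11  1.68 -0.    1.35 -0.8 ] [-6.4 -0.6  8. ] [-0.03  1.25  0.05]
```

Emit:
{"op": "step_hand", "data": {"plan": [0,0,0,0,0,0,0.1,0,0,0,0,0,0,0.1,0,0,0,0,0,0,0.1,0,0,0,0,0,0,0.1,0,0,0,0,0,0,0.06,0,0,0,0,0,0,0,0,0,0,0,0,0,0,0,0,0,0,0,0,0]}}

```text
t: 5.45
tool_pos: [0.4858, -0.2111, 0.1524]
orientation: [-0.001, 0.779, 0.628, -0.001]
force: [-13.1, 0.5, 10.8]
finger_gap: 0.0154
grip_force: 43.2
```

```bash
python3 g.py
```

```text
d tool [-0.      0.0004  0.0014] pos [ 0.4858 -0.2111  0.1524] t 5.45
rz -1.0605687310017766 tilt [-0.002 -0.    -1.   ] [-0.55  0.11  1.68 -0.    1.35 -0.34] [-13.1   0.5  10.8] [ 0.15  2.3  -0.04]
```

Turned. Release and rise straight up, then check.

Emit:
{"op": "step_hand", "data": {"plan": [0.085,0,0,0,0,0,0,0.085,0,0,0,0,0,0,0.085,0,0,0,0,0,0,0.085,0,0,0,0,0,0,0.085,0,0,0,0,0,0,0.085,0,0,0,0,0,0,0.085,0,0,0,0,0,0,0.085,0,0,0,0,0,0]}}

```text
t: 6.25
tool_pos: [0.4869, -0.2109, 0.152]
orientation: [0.0, 0.779, 0.628, -0.0]
force: [0.4, 0.1, 0.1]
finger_gap: 0.0852
grip_force: 0.0
```

Emit:
{"op": "step_hand", "data": {"plan": [0.085,0,0,-0.02,0,0,0,0.085,0,0,-0.03,0,0,0,0.085,0,0,-0.04,0,0,0,0.085,0,0,-0.04,0,0,0,0.085,0,0,-0.02,0,0,0,0.085,0,0,0,0,0,0]}}

```text
t: 6.85
tool_pos: [0.4875, -0.2113, 0.3052]
orientation: [0.002, 0.779, 0.628, 0.001]
force: [0.5, -0.7, -0.7]
finger_gap: 0.0847
grip_force: 0.0
```

```bash
python3 - <<'E'
from cell import env, viewer, sign_off
import cv2,numpy as np
f=lambda i,n:cv2.convertScaleAbs(cv2.resize(i,(400,n),interpolation=cv2.INTER_NEAREST),alpha=1.5)
s=viewer.camera("scene")["frame"][:,:,::-1];d=viewer.camera("side")["frame"][:,:,::-1];w=viewer.camera("wrist")["frame"][:,:,::-1]
cv2.imwrite("pics/end.png",np.vstack([np.hstack([f(s,250),f(d,250)]),np.hstack([f(w,250),f(d[245:320,325:445],250)])]))
E
```

```text
(no output)
```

View pics/end.png

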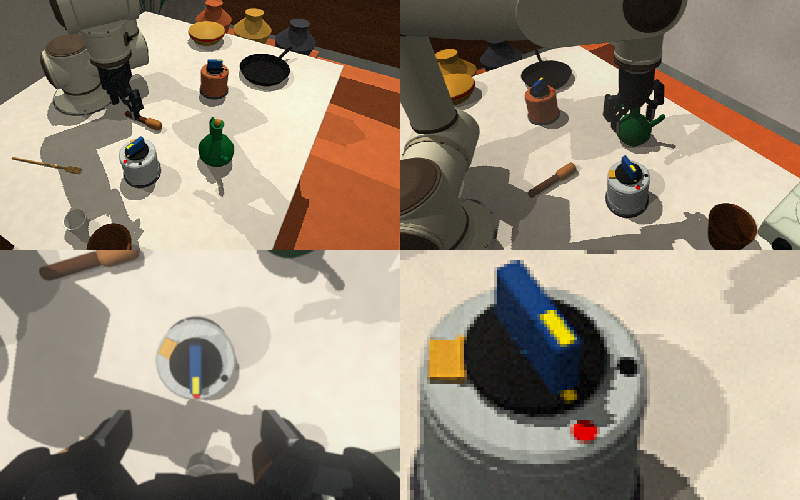

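The wrist tile shows the pointer at the red dot (197,396). In the zoomed tile, the bar's striped end at (568,395) faces the red dot at (585,432). The pot and the copper cap look unchanged, and the gripper is clear.

```bash
python3 -c "
from cell import env, viewer, sign_off
print(sign_off())"
```

```text
the job is handed in; nothing more can be done
None
```

The aluminium canister's cap is turned past its detent with its yellow pointer at the red dot; the gripper has let go and is clear, the copper cap and the green pot look unmoved, and the job is handed in.

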